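# Fit the relay, lock the cover, switch on

### The job

Plug the small relay fully home into the empty socket of the control unit, then lower the loose cover plate flat over the unit's two headed pins and let go of it. Then push the cover along by its handle until the pins reach the ends of its keyhole slots and their heads hold it down, and only then throw the isolator lever right over to on. Leave the larger relay and the other things on the bench where they are.

Things in the scene. Friction and masses are not known exactly. Their poses are not given: they have to be found in the camera images.
- unit: Control unit, a fixed grey chassis, sides open. Origin: centre of its underside on the bench; x along its length, z up; yaw within 0.3 rad. Base 200 (x) x 120 x 4 mm; two upturned ends 20 mm thick, 120 wide, centred at x = +70 and -70 mm, tops 64 mm above the bench, each with a headed pin. Black terminal blocks, 10 mm thick, tops at 26 mm, stand at x = +/-47 mm.
- pin_a (a point): Top centre of the steel pin on the unit's +x end (x = 70, y = 0 mm, 74.5 above the bench): shank 6 mm diameter and 6.5 high from the end's top, then a head 17 mm diameter, 4 thick, its top edge bevelled.
- pin_b (a point): Top centre of the same pin on the unit's -x end (x = -70 mm).
- socket (a point): Centre of the mouth of the socket hole, in the middle of the unit, 22 mm above the bench, axes as the unit. Black socket block 56 x 50 mm; rectangular hole 24 (x) x 18 (y) mm, 15 deep, with a small chamfer.
- seat (a point): Point over the middle of the unit, level with the tops of its upturned ends (64 mm), axes as the unit. The cover is locked home when its origin lies here.
- relay: The small relay, standing on its foot on the bench to the robot's right. Origin: centre of the foot's underside. Grey foot 22 (x) x 16 (y) x 14 mm high; above it the black body 40 (x) x 30 (y) x 34 high (top at 48 mm), grey panel on top; 50 to 100 g. Goes in either way round; fully home the body rests on the socket block, origin 14 mm below the mouth.
- cover: Loose aluminium plate 216 (x) x 120 (y) x 4 mm, flat on the bench at the robot's left, handle up; 0.2 to 0.37 kg; yaw within 0.3 rad. Origin: centre of the underside. Two keyholes on its middle line. It goes down over the heads with its origin 18 mm on its -x side of the seat (3 mm play), resting at the seat's height, and slides easily 18 mm along its own +x to lock.
- handle (a point): Middle of the cover's strap handle, 34 mm above the cover's underside, at its centre. Bar 72 mm long along the cover's y, 10 thick (x), 12 high, on two legs at y = +/-33 mm; open below the bar.
- opening_a (a point): Centre of a keyhole's wide opening at x = +88 mm on the cover, on its top face: 23.4 x 23.4 mm, running towards the cover's -x into a slot 13.6 mm wide whose end lies 22 mm from this point. The pin's shank meets it about 1 mm past the seat.
- opening_b (a point): The same for the other keyhole, at x = -52 mm on the cover; its slot also runs towards -x.
- isolator (a joint): Isolator lever angle, rad: starts at 0 to 0.1 (off, leaning to its -x), 1.0 fully over (on, leaning to its +x). Stands 0.5 rad off upright at each end. Needs about 1 N at the tip; it stays where it is left.
- isolator_tip (a point): Centre of the ball, 26 mm diameter, at the tip of the isolator lever, 80 mm from the hinge; the lever is a bar 10 mm thick. The ball is about 92 mm above the bench at either end of its swing, 102 halfway.
- isolator_base: The isolator's fixed grey block; 70 (x) x 50 x 25 mm; origin centre of its underside; hinge along y, 22 mm up at x = y = 0; the lever swings 1 rad over its top from its -x to its +x.
- big_relay: Larger relay that does not fit: same style, body 56 x 44 mm, 60 mm tall on a 36 x 30 mm foot. Bystander; origin centre of the underside.
- tape: Bystander: roll of tape lying flat, 68 mm diameter, 24 high; origin centre of underside.
- marker: Bystander: marker pen lying down, 16 mm thick, about 130 long along its x; origin on its underside.
- screwdriver: Bystander: screwdriver lying along its x.
- mug: Bystander: white mug, 80 mm diameter, 90 high.
- jar: Bystander: jar, 60 mm diameter, 80 high.
- offcut: Bystander: dark steel bar offcut, 90 x 40 x 25 mm.

How it is judged:
On the way, in this order (a step that is already met when the one before it is completed fails the run):
1. the small relay is plugged fully home in the socket (horizontal distance between relay and socket below 0.004 m and z of relay in the frame of socket below -0.011 m and angle between relay's own z axis and vertical below 0.08 rad), for 0.2 s.
2. the cover lies flat on the unit with the pin heads through its wide openings, let go (z of cover in the frame of seat between -0.003 and 0.002 m and angle between cover's own z axis and vertical below 0.03 rad and contact force between the fingers and relay below 0.3 N and contact force between the fingers and cover below 0.3 N and horizontal distance between cover and seat between 0.011 and 0.024 m), for 0.2 s.
3. the cover is pushed home, its slots under the pin heads (z of cover in the frame of seat between -0.003 and 0.002 m and angle between cover's own z axis and vertical below 0.03 rad and horizontal distance between cover and seat below 0.006 m), for 0.2 s.
4. the isolator is on (value of joint isolator above 0.8 rad), for 0.2 s.
At the end, for the whole second after the job is handed in: Relay fully in the socket (within 3 mm of full depth, 4 mm of centre, upright); cover flat on the unit's ends (within 2 to 3 mm) and pushed home (within 6 mm of centre), so the heads hold it; isolator lever past 0.8 rad; relay and cover released and at rest (all of step 1 and all of step 3 and value of joint isolator above 0.8 rad and contact force between the fingers and relay below 0.3 N and contact force between the fingers and cover below 0.3 N and linear speed of each of cover, relay below 0.02 m/s); the robot touches nothing.
It fails at once if the isolator is thrown before the cover is locked home (value of joint isolator above 0.5 rad and horizontal distance between cover and seat above 0.009 m).
It fails at once if a bystander is shifted by more than 30 mm (distance of any of big_relay, tape, marker, screwdriver, mug, jar, offcut from where it was at the start of the episode above 0.03 m).
It also fails if it takes over 61 s, if anything falls off the work surface, if the arm or the gripper's body presses on something with over 40 N, if the wrist force passes 120 N, or if a joint passes its speed limit or range.

### The arm

A 6-joint arm with a two-finger parallel gripper is mounted at the origin on the work surface. World frame = base frame: x ahead of the robot, y to its left, z up, the work surface at z = 0. Lengths are in m, angles in rad, forces in N, time in s.
With the tool pointing down it reaches from about 0.275 to 0.75 m from the base axis. Payload 10.2 kg.
Tool frame: the origin (TCP) lies midway between the tips of the shut fingers; the grasp point (between the pads) lies 19 mm behind it; z points along the fingers, y is the line along which they close (so a half turn about z gives the same grasp; the last joint's range is limited). The gripper opens to 85 mm and grips with 20 to 120 N. Pads are 22 mm wide; open, the fingers measure 114 mm over their backs; the gripper's body (76 mm by 85 mm) begins 54 mm behind the grasp point. The pads swing forward as they close: fully open they stand 13 mm farther back than shut.
Start: joints at [-0.223, 0.313, 1.498, -0, 1.331, -0.223], TCP at [0.525, -0, 0.193] pointing down, gripper open.
Joint ranges: [-2.94, 2.94], [-0.97, 2.17], [0.19, 2.56], [-1.23, 4.37], [0.02, 3.11], [-2.88, 2.88]. Speed limits (rad/s): [2.39, 2.39, 3.01, 3.14, 3.14, 3.14].

### API

Orientations are given as a rotation vector (axis times angle).
In Python, from rig import r gives the robot as it stands.
- The arm moves only by the tool jog_arm, never from a script. Its argument "motion" is one flat list of numbers, 6 for each row, row after row: the shift along the tool's x, y, z in m, then the turn, a rotation vector about the tool's x, y, z in rad. A call has 1 to 20 rows; each row is the pose to reach, as a shift and turn from the pose commanded when the call began, along the tool's axes at that moment; what a row does not reach only later rows make up. A row lasts 1/8 s, in which the tool goes at most 62.5 mm and 10.7 degrees, less where a joint would pass 70% of its speed; a pose out of reach is approached as far as the arm can. A call with a gripper value outside its range is refused whole. "fingers" is the closure, from 0 (fully open) to 1 (shut), set as the call begins (left out, the last holds). The fingers move at their own pace and stop on an object; "force" is the grip in N (left out, the last holds). Time passes only in rows, so rows that repeat a pose let the fingers close. It gives the time, the measured TCP pose, the force, the opening and the grip force at its end, in the units of the state.
- r.state(): the state, without advancing time (a new reading comes with each control period).
- r.grab_frame(name): name is "scene" or "side" or "wrist"; returns a dict with "color" (400x640x3 uint8, red, green, blue), "z_map" (400x640 float32, m along the optical axis (not along the pixel's ray), 0 where there is no reading), "K" (3x3 intrinsics, pixels), "k1" (the pictures are not rectified: a ray, as slopes to the right and down, at radius r is drawn at 1 + k1 r^2 times it, then the intrinsics apply), "origin" and "attitude" of the camera in the world. Camera axes: x right, y down, z forward; pixel columns grow to the right and rows downward; lengths in m; the calibration is good to about 2 mm. A picture is of the moment at which its call begins.
- r.finish_job(): hands the job in; it is judged then, once.
The state is a dict: "time_s": time; "joint_pos": joint angles; "qvel": joint speeds; "joint_torque": joint torques, N m; "ee_pos": TCP position; "tool_rot": TCP orientation; "ft_force": force on the tool from outside, world axes, zero at the start; "torque": the same for the moment, N m; "gripper_width": finger opening in m; "grip_force": force on a finger pad.
Only numpy, scipy, OpenCV 4.12 (cv2) and the standard library are available. Lean on these libraries where they do the work, as an engineer would, in place of code of your own. Each camera call takes 0.05 s, during which the arm holds its last target. There are 200 camera calls.

## Working session

There is one attempt and no reset: what is moved stays moved. The work goes in short steps, Python scripts to look and compute and a tool call to move; the robot and the scene stay as the last step left them, time stands still between calls to the robot, and variables do not carry over. Pictures are saved under pics/ and viewed, at most 10 in all, crops included, and the job is handed in when it is done.

Besides the shell and the picture viewer there is one more tool, called after "Call:" by a JSON object that holds its "api" and its "payload". jog_arm: Moves the arm, as the interface text tells. Its arguments: {"type":"object","properties":{"motion":{"type":"array","items":{"type":"number"}},"fingers":{"type":"number"},"force":{"type":"number"}},"required":["motion"]}

```bash
mkdir -p pics; cat > h.py <<'E'
import numpy as np, cv2
from scipy.spatial.transform import Rotation as R
from rig import r
def att(f):
    a=np.array(f["attitude"],float)
    return a if a.shape==(3,3) else R.from_rotvec(a).as_matrix() if a.size==3 else R.from_quat(a).as_matrix()
def cloud(f):
    K=np.array(f["K"]);k=float(f["k1"]);h,w=f["z_map"].shape
    u,v=np.meshgrid(np.arange(w),np.arange(h))
    p=np.stack([u,v],-1).reshape(-1,1,2).astype(np.float64)
    n=cv2.undistortPoints(p,K,np.array([k,0,0,0,0.])).reshape(h,w,2)
    d=np.dstack([n,np.ones((h,w))])
    D=d@att(f).T
    return D, D*f["z_map"][...,None]+np.array(f["origin"])
def onplane(f,uv,z):
    K=np.array(f["K"]);p=np.array(uv,float).reshape(-1,1,2)
    n=cv2.undistortPoints(p,K,np.array([float(f["k1"]),0,0,0,0.])).reshape(-1,2)
    D=np.c_[n,np.ones(len(n))]@att(f).T;o=np.array(f["origin"])
    return o+D*((z-o[2])/D[:,2])[:,None]
def save(f,n): cv2.imwrite(f"pics/{n}.png",f["color"][...,::-1])
E
python3 - <<'E'
from h import *
import pickle
s=r.state();print({k:np.round(v,3) for k,v in s.items()})
ims=[]
F={}
for n in ["scene","side","wrist"]:
    f=r.grab_frame(n);F[n]=f;save(f,n);print(n,f["k1"],np.round(f["origin"],3),np.round(f["attitude"],3).tolist(),np.round(f["K"],1).tolist(),(f["z_map"]==0).mean())
pickle.dump(F,open("f0.pkl","wb"))
E
```

```text
{'time_s': np.float64(0.0), 'joint_pos': array([-0.223,  0.313,  1.498, -0.   ,  1.331, -0.223]), 'qvel': array([-0.001, -0.002,  0.001, -0.   , -0.001, -0.002]), 'joint_torque': array([-1.0000e-03, -4.1226e+01, -2.5974e+01, -0.0000e+00,  4.0000e-03,
       -0.0000e+00]), 'ee_pos': array([0.525, 0.   , 0.192]), 'tool_rot': array([-2.221e+00, -2.221e+00,  1.000e-03]), 'ft_force': array([0.431, 0.706, 0.105]), 'torque': array([ 0.052,  0.039, -0.005]), 'grip_force': np.float64(0.0), 'gripper_width': np.float64(0.085)}
scene -0.023524907555911505 [ 1.467 -0.478  0.956] [-1.984, -1.229, 0.561] [[452.8, 0.0, 316.9], [0.0, 452.8, 194.5], [0.0, 0.0, 1.0]] 0.00398046875
side -0.05056892588805325 [-0.001 -0.696  0.595] [-1.98, 0.713, -0.412] [[433.5, 0.0, 319.5], [0.0, 433.5, 199.5], [0.0, 0.0, 1.0]] 0.00394921875
wrist -0.024825275080039455 [0.525 0.082 0.372] [2.811, 0.001, -0.001] [[349.1, 0.0, 321.0], [0.0, 349.1, 202.4], [0.0, 0.0, 1.0]] 0.00394921875
```

View pics/scene.png

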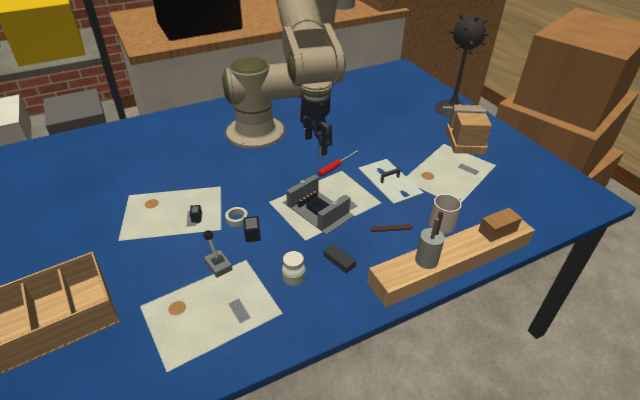

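View pics/side.png

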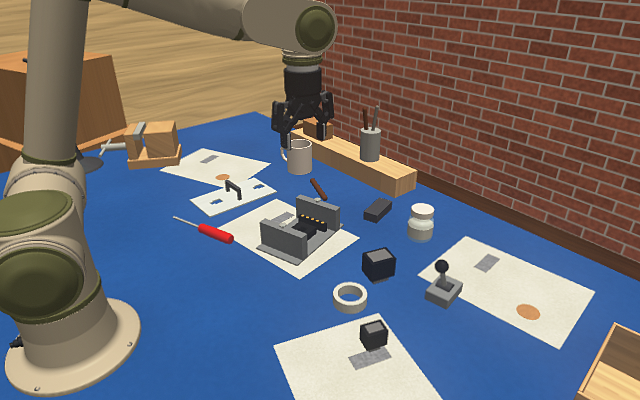

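The scene image shows the small relay at (196,213), the big relay at (252,228), the unit at (318,205), the cover handle at (390,175) and the isolator ball at (208,236). The side view shows the same things: relay (373,333), unit (300,232), cover (233,193) and ball (442,266).

```bash
python3 - <<'E'
from h import *
import pickle
F=pickle.load(open("f0.pkl","rb"))
def boxfit(P,name):
    c,(w,h),a=cv2.minAreaRect(P[:,:2].astype(np.float32)*1000); print(name,len(P),np.round(c,1),round(w,1),round(h,1),round(a,1),'zmed',np.round(np.median(P[:,2])*1000,1))
H=np.zeros((1000,700),np.float32);C=np.zeros((1000,700,3),np.uint8)
for n in ["wrist","side","scene"]:
    f=F[n];D,P=cloud(f);ok=f["z_map"]>0
    p=P[ok];c=f["color"][ok];m=(p[:,2]>-.02)&(p[:,2]<.12);p=p[m];c=c[m]
    i=((.5-p[:,1])*1000).astype(int);j=((p[:,0]-.2)*1000).astype(int)
    k=(i>=0)&(i<1000)&(j>=0)&(j<700);C[i[k],j[k]]=c[k]
    # table bias
    t=np.abs(p[:,2])<.012;print(n,"table z",np.median(p[t,2]))
    # elevated clusters
    q=p[(p[:,2]>.012)&(np.abs(p[:,1])<.5)&(p[:,0]>.25)&(p[:,0]<.85)]
    g=np.zeros((200,140),np.uint8);ii=((.5-q[:,1])*200).astype(int);jj=((q[:,0]-.2)*200).astype(int);g[ii,jj]=1
    g2=cv2.morphologyEx(g,cv2.MORPH_CLOSE,np.ones((3,3)));N,L=cv2.connectedComponents(g2)
    for l in range(1,N):
        s=q[L[ii,jj]==l]
        if len(s)>25:
            top=np.percentile(s[:,2],97);boxfit(s,f" {l} top {top*1000:.0f}");
            T=s[s[:,2]>top-.006]; boxfit(T,"     topface")
C=cv2.dilate(C,np.ones((3,3)));cv2.imwrite("pics/top.png",cv2.rotate(C[...,::-1],cv2.ROTATE_90_COUNTERCLOCKWISE)[:,::1][:, :] if 0 else cv2.resize(cv2.rotate(C[...,::-1],cv2.ROTATE_90_COUNTERCLOCKWISE),(800,560)))
E
```

```text
wrist table z -0.0016825912374500707
 1 top 25 2063 [361.9 126.3] 26.0 69.1 18.9 zmed 21.7
     topface 1597 [362.7 126.3] 23.1 67.6 19.4 zmed 22.5
 2 top 15 605 [686.3 133.9] 49.7 13.1 68.4 zmed 13.5
     topface 605 [686.3 133.9] 49.7 13.1 68.4 zmed 13.5
 3 top 72 12175 [520.2  12.1] 160.0 121.1 17.2 zmed 56.8
     topface 578 [519.9  12.3] 156.1 17.0 17.2 zmed 72.0
 4 top 37 1167 [840.3  44.4] 92.4 4.7 89.7 zmed 21.2
     topface 164 [840.1  13.9] 3.6 31.2 1.7 zmed 34.6
 5 top 25 3377 [739.8 -30.9] 89.7 41.4 17.2 zmed 23.1
     topface 3105 [739.8 -31. ] 89.9 41.0 17.8 zmed 23.2
 6 top 79 3008 [ 738.4 -158.2] 37.6 55.2 78.8 zmed 55.2
     topface 1010 [ 740.7 -161.7] 38.0 42.0 44.6 zmed 78.1
 7 top 60 2840 [ 548.4 -215.6] 46.5 55.9 72.6 zmed 57.4
     topface 1633 [ 548.5 -215.9] 45.9 55.5 72.6 zmed 58.4
 8 top 23 1415 [ 452.9 -231.8] 69.1 66.9 53.0 zmed 21.5
     topface 1144 [ 453.1 -231.9] 69.1 66.6 53.5 zmed 21.9
 9 top 23 122 [ 626.  -310.9] 29.4 4.7 2.8 zmed 17.1
     topface 58 [ 632.2 -310.4] 17.0 4.5 1.2 zmed 20.4
side table z 0.002673165031359004
 1 top 64 1553 [843.1 24
[... 2425 characters left out ...]
 119.0 16.1 zmed 64.2
 9 top 28 438 [739.  -32.7] 93.1 43.2 18.6 zmed 24.2
     topface 323 [739.8 -32.6] 91.7 41.7 18.2 zmed 25.0
 10 top 82 653 [ 741.9 -173.7] 57.9 57.3 89.5 zmed 60.4
     topface 253 [ 739.4 -172.4] 49.2 53.6 64.7 zmed 80.1
 11 top 63 382 [ 548.  -217.9] 43.7 63.9 72.8 zmed 58.1
     topface 200 [ 547.5 -217.6] 42.8 59.9 70.0 zmed 60.4
 12 top 27 223 [ 451.5 -232.9] 64.7 71.7 56.1 zmed 22.4
     topface 133 [ 452.6 -233.9] 63.3 67.9 70.1 zmed 24.1
 13 top 105 547 [ 606.9 -339.6] 82.8 50.5 11.5 zmed 26.9
     topface 50 [ 578.7 -345.9] 21.3 22.7 28.4 zmed 103.3
 14 top 51 190 [ 406.2 -342. ] 31.0 47.7 69.0 zmed 45.3
     topface 96 [ 405.7 -341.6] 30.9 44.9 66.3 zmed 48.3
```

View pics/wrist.png

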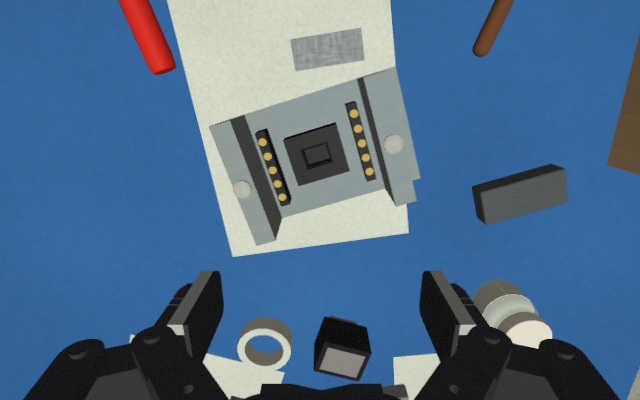

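The wrist view shows the unit with its socket at (317,153) and pins at (242,189) and (394,144). The cloud fits put the unit at (520,12) mm with yaw 17.2°, the relay at (405.6,-341.5) with yaw about -19°, the cover handle near (495.5,299) and the ball near (575,-345). I'll hover over the relay next.

Call:
{"api": "jog_arm", "payload": {"motion": [-0.3415,-0.119,0.0,0,0,1.904,-0.3415,-0.119,0.0,0,0,1.904,-0.3415,-0.119,0.0,0,0,1.904,-0.3415,-0.119,0.0,0,0,1.904,-0.3415,-0.119,0.0,0,0,1.904,-0.3415,-0.119,0.0,0,0,1.904,-0.3415,-0.119,0.0,0,0,1.904,-0.3415,-0.119,0.0,0,0,1.904,-0.3415,-0.119,0.0,0,0,1.904,-0.3415,-0.119,0.0,0,0,1.904,-0.3415,-0.119,0.0,0,0,1.904,-0.3415,-0.119,0.0,0,0,1.904,-0.3415,-0.119,0.0,0,0,1.904]}}

```text
time_s: 1.78
ee_pos: [0.406, -0.3415, 0.193]
tool_rot: [-3.099, 0.518, 0.0]
ft_force: [-0.0, 0.0, -0.2]
gripper_width: 0.0856
grip_force: 0.0
```

```bash
python3 - <<'E'
from h import *
import pickle
F=pickle.load(open("f0.pkl","rb"))
f=r.grab_frame("wrist");s=r.state();save(f,"w2");pickle.dump((f,s),open("f2.pkl","wb"))
T=R.from_rotvec(s["tool_rot"]).as_matrix();print(np.round(s["ee_pos"],4),np.round(T,4).tolist(),s["time_s"])
D,P=cloud(f);q=(P-s["ee_pos"])@T   # tool frame
ok=(f["z_map"]>0)&(np.abs(P[...,2]-.047)<.007)&(np.linalg.norm(P[...,:2]-[.4055,-.3415],axis=-1)<.04)
u=cv2.connectedComponentsWithStats(ok.astype(np.uint8));l=1+u[2][1:,4].argmax();m=u[1]==l
print(u[2][l])
def rect(p): return [np.round(x,4) for x in cv2.minAreaRect((p*1000).astype(np.float32))]
print("world",rect(P[m][:,:2]),np.median(P[m][:,2]));print("tool",rect(q[m][:,:2]))
# socket via start frame: pins (bright discs) & hole
f=F["wrist"];D,P=cloud(f);ok=(f["z_map"]>0)&(P[...,2]>.069)&(P[...,2]<.08)
n,L,S,C=cv2.connectedComponentsWithStats(ok.astype(np.uint8));
for i in range(1,n):
    if S[i,4]>50: print("pin",S[i],C[i],np.round(onplane(f,[C[i]],.0745)[0],4),np.median(P[L==i],0), rect(P[L==i][:,:2]))
# depth-defined hole: inside block
m=(np.linalg.norm(P[...,:2]-[.520,.012],axis=-1)<.045)&(f["z_map"]>0)
b=m&(np.abs(P[...,2]-.0205)<.004);
b=(cv2.connectedComponentsWithStats(b.astype(np.uint8)));print([ (b[2][i],) for i in range(1,b[0]) if b[2][i,4]>40])
l=1+b[2][1:,4].argmax();print("block",rect(P[b[1]==l][:,:2]),np.median(P[b[1]==l][:,2]))
cs,hi=cv2.findContours((b[1]==l).astype(np.uint8),cv2.RETR_CCOMP,cv2.CHAIN_APPROX_NONE)
for c,h in zip(cs,hi[0]):
    if h[3]>=0 and len(c)>15: print("hole",rect(onplane(f,c.reshape(-1,2),.022)[:,:2]))
E
```

```text
[ 0.406  -0.3415  0.193 ] [[0.9455, -0.3256, 0.0], [-0.3256, -0.9455, -0.0], [0.0, 0.0, -1.0]] 1.825
[ 307  154   32   41 1274]
world [array([ 405.6999, -343.959 ]), array([29.62  , 39.6849]), np.float64(70.2822)] 0.046281011502961905
tool [array([0.5116, 2.4062]), array([39.6849, 29.62  ]), np.float64(0.7168)]
pin [383 134  20  20 302] [392.53311258 143.39403974] [0.5858 0.0337 0.0745] [0.5862471  0.03333858 0.07197574] [array([586.5201,  32.9601]), array([16.188 , 16.4393]), np.float64(30.3325)]
pin [233 180  19  19 268] [241.89552239 188.8619403 ] [ 0.4545 -0.0068  0.0745] [ 0.45418249 -0.00750435  0.07205247] [array([453.6073,  -8.1662]), array([16.5973, 16.315 ]), np.float64(34.0763)]
pin [ 501  315   51   34 1123] [527.32146037 330.4826358 ] [ 0.7401 -0.1605  0.0745] [ 0.73834048 -0.15808575  0.07798364] [array([ 740.8739, -161.5942]), array([38.4283, 42.1817]), np.float64(45.0657)]
[(array([ 283,  124,   67,   62, 2294], dtype=int32),), (array([272, 152,  12,  32,  96], dtype=int32),)]
block [array([520.504 ,  12.0722]), array([55.9835, 50.6595]), np.float64(16.9781)] 0.02012425856186925
hole [array([520.6199,  12.896 ]), array([25.4138, 20.3708]), np.float64(18.4643)]
```

View pics/w2.png

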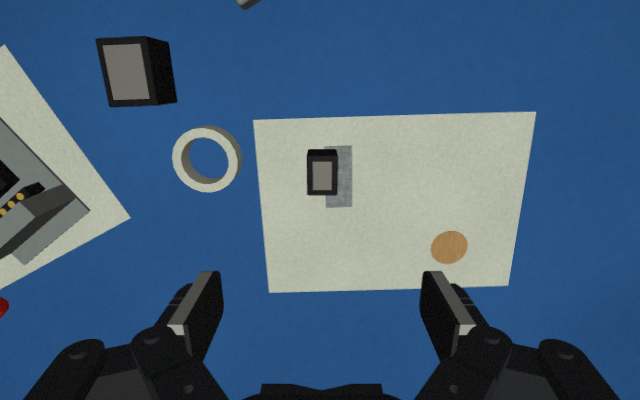

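The relay sits at (322,173) in the wrist view, lined up with the tool, with an offset of about (0.5, 1 to 2.4) mm. I'll descend, grip and lift.

Call:
{"api": "jog_arm", "payload": {"motion": [0.0005,0.0015,0.05,0,0,0.012,0.0005,0.0015,0.1,0,0,0.012,0.0005,0.0015,0.14,0,0,0.012,0.0005,0.0015,0.173,0,0,0.012,0.0005,0.0015,0.173,0,0,0.012,0.0005,0.0015,0.173,0,0,0.012]}}

```text
time_s: 2.58
ee_pos: [0.4065, -0.3438, 0.0214]
tool_rot: [3.094, -0.539, 0.002]
ft_force: [0.2, -0.0, 0.5]
gripper_width: 0.0854
grip_force: 0.0
```

Call:
{"api": "jog_arm", "payload": {"motion": [0,0,0,0,0,0,0,0,0,0,0,0,0,0,0,0,0,0,0,0,0,0,0,0,0,0,0,0,0,0,0,0,0,0,0,0,0,0,0,0,0,0,0,0,0,0,0,0], "fingers": 1, "force": 40}}

```text
time_s: 3.58
ee_pos: [0.406, -0.3431, 0.02]
tool_rot: [-3.095, 0.54, 0.0]
ft_force: [-0.3, 0.3, 0.3]
gripper_width: 0.0002
grip_force: 0.0
```

```bash
python3 - <<'E'
from h import *
f=r.grab_frame("wrist");g=r.grab_frame("side")
a=f["color"];b=cv2.resize(g["color"][260:400,280:480],(640,448))
cv2.imwrite("pics/miss.png",np.vstack([a[120:],b])[...,::-1][::1][:600] if 0 else np.hstack([cv2.resize(a,(400,250)),cv2.resize(b,(400,250))])[...,::-1])
E
```

```text
(no output)
```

View pics/miss.png

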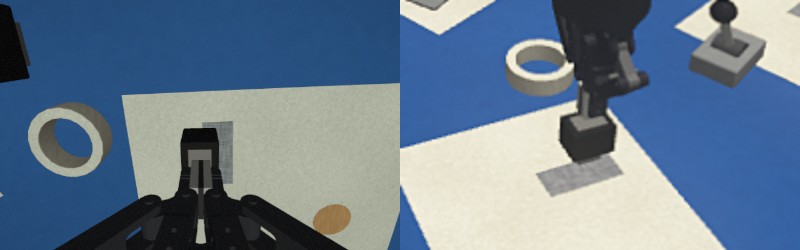

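The left half shows the relay ahead of the shut fingers, on the tool's +x side. The right half shows it still near its paper, in front of the fingers. I'll measure where it is now.

```bash
python3 - <<'E'
from h import *
s=r.state();print(s["ee_pos"])
def rect(p): return [np.round(x,4) for x in cv2.minAreaRect((p*1000).astype(np.float32))]
for n in ["side","scene"]:
    f=r.grab_frame(n);D,P=cloud(f);c=f["color"].astype(int)
    ok=(f["z_map"]>0)&(P[...,2]>.012)&(P[...,2]<.12)&(np.linalg.norm(P[...,:2]-[.41,-.345],axis=-1)<.07)
    print(n,rect(P[ok][:,:2]))
    for a in range(10,120,8):
        m=ok&(P[...,2]*1000>=a)&(P[...,2]*1000<a+8)
        if m.sum()>5: print(a,m.sum(),rect(P[m][:,:2]),np.round(np.median(c[m],0)))
E
```

```text
[ 0.40598447 -0.34308878  0.01998877]
side [array([ 405.2245, -342.1469]), array([75.9201, 40.6387]), np.float64(70.1547)]
10 7 [array([ 395.4937, -351.0947]), array([ 8.2912, 29.2265]), np.float64(51.4598)] [60. 59. 58.]
18 88 [array([ 396.8965, -349.0133]), array([22.6264, 47.1923]), np.float64(37.3713)] [49. 48. 48.]
26 98 [array([ 395.5969, -348.6052]), array([23.9675, 47.3864]), np.float64(34.4201)] [50. 50. 49.]
34 96 [array([ 396.2623, -348.6186]), array([22.5172, 48.0224]), np.float64(34.9532)] [49. 49. 49.]
42 133 [array([ 405.6372, -341.1378]), array([31.6768, 40.3532]), np.float64(71.2221)] [49. 49. 49.]
50 207 [array([ 405.3686, -341.3443]), array([30.3507, 40.1931]), np.float64(71.9448)] [90. 88. 86.]
58 11 [array([ 401.1698, -344.5487]), array([10.8202, 22.1681]), np.float64(35.3649)] [108. 107. 103.]
66 44 [array([ 399.5562, -345.9073]), array([ 9.6441, 27.1783]), np.float64(19.5113)] [56. 56. 58.]
74 54 [array([ 399.5295, -347.8392]), array([10.1224, 24.2996]), np.float64(27.918)] [50. 51. 54.]
82 52 [array([ 398.9776, -347.0995]), array([10.5676, 24.4335]), np.float6
[... 1111 characters left out ...]
]
66 21 [array([ 412.4732, -344.0526]), array([27.8648, 14.951 ]), np.float64(84.6823)] [71. 71. 67.]
74 15 [array([ 412.9828, -342.6483]), array([ 9.5386, 27.26  ]), np.float64(1.1659)] [59. 58. 56.]
82 23 [array([ 413.042, -345.692]), array([26.9294, 13.3052]), np.float64(74.1216)] [70. 70. 66.]
90 19 [array([ 412.0455, -346.2835]), array([30.4813, 11.9694]), np.float64(80.5453)] [62. 61. 59.]
98 32 [array([ 410.66  , -345.4843]), array([57.355 , 18.5489]), np.float64(67.7882)] [34. 35. 36.]
106 72 [array([ 408.0725, -343.8531]), array([69.0941, 27.3045]), np.float64(70.8434)] [34. 35. 36.]
114 55 [array([ 406.1419, -346.0622]), array([82.0392, 25.7346]), np.float64(69.9448)] [35. 37. 39.]
```

The relay hasn't moved, yet the fingers read shut inside its footprint with no grip force. I'll reopen and close in short steps, watching the readings.

Call:
{"api": "jog_arm", "payload": {"motion": [0,0,0,0,0,0,0,0,0,0,0,0,0,0,0,0,0,0,0,0,0,0,0,0], "fingers": 0}}

```text
time_s: 4.28
ee_pos: [0.406, -0.3431, 0.02]
tool_rot: [3.095, -0.54, 0.0]
ft_force: [1.4, 0.0, -0.4]
gripper_width: 0.0722
grip_force: 0.0
```

Call:
{"api": "jog_arm", "payload": {"motion": [0,0,0,0,0,0,0,0,0,0,0,0], "fingers": 1, "force": 40}}

```text
time_s: 4.53
ee_pos: [0.406, -0.3431, 0.02]
tool_rot: [-3.095, 0.54, 0.0]
ft_force: [0.7, 0.4, 0.7]
gripper_width: 0.0394
grip_force: 0.0
```

Call:
{"api": "jog_arm", "payload": {"motion": [0,0,0,0,0,0,0,0,0,0,0,0]}}

```text
time_s: 4.78
ee_pos: [0.406, -0.3431, 0.02]
tool_rot: [3.095, -0.54, -0.0]
ft_force: [-0.7, 0.4, -0.3]
gripper_width: 0.0014
grip_force: 0.0
```

```bash
python3 - <<'E'
from h import *
s=r.state();print(s["gripper_width"],s["grip_force"],s["ft_force"])
f=r.grab_frame("wrist");g=r.grab_frame("side")
cv2.imwrite("pics/retry.png",np.hstack([cv2.resize(f["color"],(400,250)),cv2.resize(g["color"][260:400,280:480],(400,280))[:250]])[...,::-1])
E
```

```text
0.0013592355184289466 0.0 [-0.67972954  0.36598617 -0.33741036]
```

View pics/retry.png

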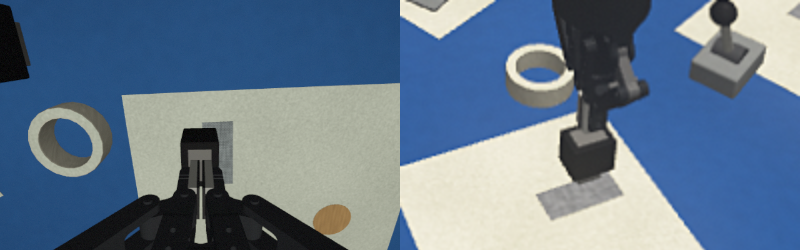

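The fingers close to 1 mm with no contact, though the images put them right over the relay body. I'll lift clear and check where the shut fingertips really are against the reported TCP.

Call:
{"api": "jog_arm", "payload": {"motion": [0,0,-0.06,0,0,0,0,0,-0.1,0,0,0,0,0,-0.1,0,0,0,0,0,-0.1,0,0,0]}}

```text
time_s: 5.38
ee_pos: [0.4056, -0.3426, 0.1191]
tool_rot: [-3.094, 0.539, 0.002]
ft_force: [-0.1, -0.1, 0.5]
gripper_width: 0.0
grip_force: 0.0
```

```bash
python3 - <<'E'
from h import *
s=r.state();print(s["ee_pos"],s["gripper_width"])
def rect(p): return [np.round(x,1) for x in cv2.minAreaRect((p*1000).astype(np.float32))]
for n in ["side","scene","wrist"]:
    f=r.grab_frame(n);D,P=cloud(f)
    ok=(f["z_map"]>0)&(P[...,2]>.06)&(P[...,2]<.25)&(np.linalg.norm(P[...,:2]-[.406,-.343],axis=-1)<.06)
    z=P[ok][:,2]; print(n,"lowest",np.round(np.percentile(z,[0,.2,1,5])*1000,1))
    for a in range(90,200,10):
        m=ok&(np.abs(P[...,2]*1000-a)<5)
        if m.sum()>3: print(a,m.sum(),rect(P[m][:,:2]))
    m=(f["z_map"]>0)&(P[...,2]>.035)&(P[...,2]<.058)&(np.linalg.norm(P[...,:2]-[.406,-.343],axis=-1)<.05)
    print("relay",m.sum(),rect(P[m][:,:2]),np.median(P[m][:,2]))
    if n=="side": cv2.imwrite("pics/air.png",cv2.resize(f["color"][200:400,240:500],(780,600))[...,::-1])
E
```

```text
[ 0.40563101 -0.34263428  0.11906369] 3.4708917977639514e-05
side lowest [159.5 160.4 162.1 170.9]
160 19 [array([ 400.9, -346.8]), array([ 7.4, 20.3]), np.float64(45.4)]
170 78 [array([ 399.3, -345.6]), array([12.2, 26.6]), np.float64(21.9)]
180 82 [array([ 398. , -345.9]), array([11.1, 27.1]), np.float64(19.4)]
190 78 [array([ 399.6, -344.8]), array([12.1, 28.3]), np.float64(9.1)]
relay 497 [array([ 405.9, -340.9]), array([32.3, 41.3]), np.float64(72.0)] 0.050348071186193444
scene lowest [157.9 159.5 164.4 172.4]
160 10 [array([ 413.5, -347.3]), array([16.3,  7.3]), np.float64(57.2)]
170 28 [array([ 413.2, -345.2]), array([25.3, 11.1]), np.float64(75.9)]
180 33 [array([ 411.1, -342.5]), array([15.5, 30.9]), np.float64(6.5)]
190 27 [array([ 411.1, -344. ]), array([29.5, 15.3]), np.float64(79.9)]
relay 128 [array([ 406.3, -342. ]), array([30.5, 48. ]), np.float64(69.9)] 0.047785902818737014
wrist lowest [157.5 160.6 165.  180. ]
160 314 [array([ 414.2, -347.1]), array([24.7,  5.6]), np.float64(70.4)]
170 793 [array([ 414. , -347.1]), array([27.2,  5.9]), np.float64(70.8)]
180 950 [array([ 414.2, -347. ]), array([26.9,  5.8]), np.float64(69.7)]
190 1159 [array([ 410.2, -346.9]), array([24.7, 23.8]), np.float64(19.9)]
relay 2058 [array([ 405.5, -343.4]), array([29.7, 40.3]), np.float64(70.7)] 0.046225243836843954
```

View pics/air.png

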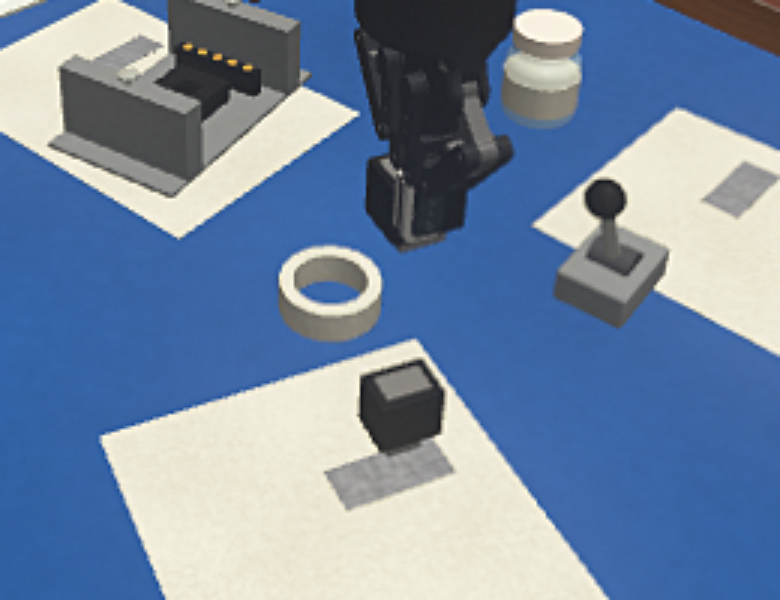

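The picture settles it. The shut fingertips at crop (415,240) hang well above the relay at (403,405), and all three cameras put them at z≈158 mm while the reported TCP is 119 mm. So the reported z runs about 39 mm lower than the fingertips really are, and my first grasp closed in the air above the relay. From here I work with real tip z = reported z + 0.039, and watch the force on the way down.

Call:
{"api": "jog_arm", "payload": {"motion": [0,0,0.0,0,0,0,0,0,0.02,0,0,0,0,0,0.04,0,0,0,0,0,0.07,0,0,0,0,0,0.09,0,0,0,0,0,0.11,0,0,0,0,0,0.13,0,0,0,0,0,0.138,0,0,0,0,0,0.138,0,0,0], "fingers": 0}}

```text
time_s: 6.65
ee_pos: [0.4059, -0.343, -0.0182]
tool_rot: [-3.094, 0.539, 0.001]
ft_force: [0.0, -0.4, 0.2]
gripper_width: 0.0852
grip_force: 0.0
```

Call:
{"api": "jog_arm", "payload": {"motion": [0,0,0,0,0,0,0,0,0,0,0,0,0,0,0,0,0,0,0,0,0,0,0,0,0,0,0,0,0,0], "fingers": 1, "force": 40}}

```text
time_s: 7.28
ee_pos: [0.4061, -0.3433, -0.0176]
tool_rot: [3.095, -0.539, 0.001]
ft_force: [-1.0, 1.6, 5.8]
gripper_width: 0.0295
grip_force: 40.2
```

Call:
{"api": "jog_arm", "payload": {"motion": [0,0,-0.03,0,0,0,0,0,-0.07,0,0,0,0,-0.03,-0.1,0,0,0,-0.003,-0.08,-0.1,0,0,-0.1,-0.013,-0.14,-0.1,0,0,-0.25,-0.013,-0.2,-0.1,0,0,-0.4,-0.013,-0.26,-0.1,0,0,-0.55,-0.013,-0.32,-0.1,0,0,-0.645,-0.013,-0.36,-0.1,0,0,-0.645,-0.013,-0.3735,-0.1,0,0,-0.645,-0.013,-0.3735,-0.1,0,0,-0.645,-0.013,-0.3735,-0.1,0,0,-0.645,-0.013,-0.3735,-0.1,0,0,-0.645]}}

```text
time_s: 8.9
ee_pos: [0.52, 0.0117, 0.082]
tool_rot: [3.107, 0.467, -0.0]
ft_force: [0.3, -0.3, -1.0]
gripper_width: 0.029
grip_force: 39.8
```

```bash
cat > m.py <<'E'
from h import *
def rect(p): return [np.round(x,1) for x in cv2.minAreaRect((p*1000).astype(np.float32))]
def largest(m):
    n,L,S,C=cv2.connectedComponentsWithStats(m.astype(np.uint8)); return L==1+S[1:,4].argmax()
E
python3 - <<'E'
from m import *
s=r.state();T=R.from_rotvec(s["tool_rot"]).as_matrix();ee=s["ee_pos"];print(np.round(ee,4),np.round(T,3).tolist(),s["gripper_width"],s["ft_force"],s["time_s"])
for n in ["wrist","side","scene"]:
    f=r.grab_frame(n);save(f,"h_"+n);D,P=cloud(f);ok=f["z_map"]>0
    near=np.linalg.norm(P[...,:2]-ee[:2],axis=-1)
    q=(P-ee)@T*1000
    m=ok&(near<.1)&(P[...,2]>.068)&(P[...,2]<.082)
    N,L,S,C=cv2.connectedComponentsWithStats(m.astype(np.uint8))
    for i in range(1,N):
        if S[i,4]>8: print(n,"pin?",S[i,4],rect(P[L==i][:,:2]),"ray",np.round(onplane(f,[C[i]],.0745)[0]*1000,1))
    for a in range(96,160,6):
        m=ok&(near<.04)&(np.abs(P[...,2]*1000-a)<3)
        if m.sum()>15: print(n,a,m.sum(),rect(P[m][:,:2]),"tool",np.round(q[m][:,:2].min(0),1),np.round(q[m][:,:2].max(0),1))
E
```

```text
[0.52   0.0117 0.082 ] [[0.956, 0.294, -0.0], [0.294, -0.956, -0.0], [-0.0, 0.0, -1.0]] 0.028965646210378462 [ 0.28295726 -0.31129926 -1.02505134] 8.9
wrist pin? 806 [array([587.1,  32.7]), array([16.3, 16.3]), np.float64(62.7)] ray [587.4  32.7  74.5]
wrist 114 248 [array([537.9,  15.7]), array([ 1.5, 29.6]), np.float64(17.0)] tool [ 17.5 -13.4] [19.  16.2]
wrist 120 389 [array([534.4,  14.4]), array([ 8.8, 39.8]), np.float64(17.7)] tool [ 10.  -18.2] [19.1 21.6]
wrist 126 651 [array([532.3,  14.3]), array([13.3, 54. ]), np.float64(16.6)] tool [  5.7 -25.9] [19.2 28.1]
wrist 132 835 [array([532.3,  14.2]), array([13.2, 56.1]), np.float64(17.7)] tool [  5.6 -26.8] [19.  29.3]
wrist 138 987 [array([532.4,  14.2]), array([13.7, 56.5]), np.float64(17.3)] tool [  5.7 -27. ] [19.5 29.5]
wrist 144 7069 [array([519.5,   9.9]), array([41.8, 56.3]), np.float64(18.9)] tool [-22.2 -26.8] [19.6 29.5]
wrist 150 932 [array([524. ,  13.4]), array([45.1, 40.2]), np.float64(69.8)] tool [-18.5 -27.2] [18.  29.5]
wrist 156 1078 [array([520.7,  10.9]), array([23.5, 61.6]), np.float64(17.0)] tool [-11.3 
[... 1205 characters left out ...]
 array([13.7, 15. ]), np.float64(81.0)] ray [587.2  30.   74.5]
scene 126 19 [array([536. ,   5.8]), array([39., 10.]), np.float64(88.1)] tool [ 2.9 -9.5] [18.7 27.3]
scene 132 25 [array([533.2,   5.6]), array([50.5, 19.7]), np.float64(83.4)] tool [ -8.3 -17.4] [18.3 29.3]
scene 138 28 [array([530.7,  10.3]), array([23.1, 57.1]), np.float64(7.2)] tool [ -6.4 -25.6] [20.4 30.6]
scene 144 48 [array([525.6,   6.7]), array([33.8, 47.8]), np.float64(24.4)] tool [-15.3 -18. ] [18.8 31.7]
scene 150 52 [array([525.4,   7.6]), array([33.3, 49.4]), np.float64(30.7)] tool [-17.5 -20.9] [19.5 30.4]
scene 156 22 [array([525.6,  10.4]), array([20.8, 51.6]), np.float64(32.9)] tool [-10.6 -24.8] [12.1 30.5]
```

View pics/h_wrist.png

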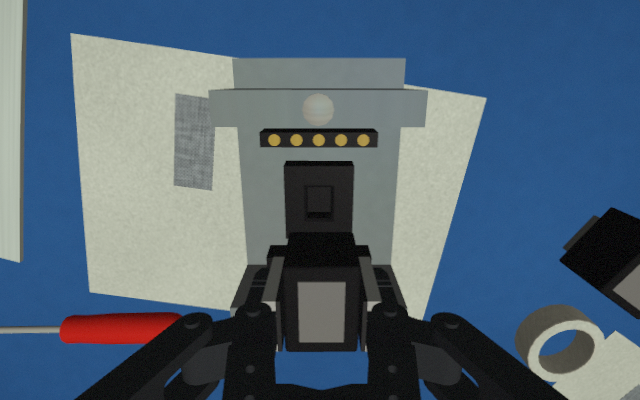

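The held relay is at (322,290) and the empty socket at (319,200), square with each other. I'll measure the socket in the tool frame.

```bash
cat > sock.py <<'E'
from m import *
s=r.state();T=R.from_rotvec(s["tool_rot"]).as_matrix();ee=s["ee_pos"]
f=r.grab_frame("wrist");D,P=cloud(f);ok=f["z_map"]>0;q=(P-ee)@T*1000
c=f["color"].astype(int).sum(-1)
print(np.round(ee,4),s["time_s"])
blk=largest(ok&(P[...,2]>.014)&(P[...,2]<.0235)&(c<190)&(np.linalg.norm(P[...,:2]-[.5202,.0122],axis=-1)<.042))
Q=q[blk];print("block x",np.percentile(Q[:,0],[1,99]),"y",np.percentile(Q[:,1],[1,99]),rect(Q[:,:2]/1000),"z",np.median(P[blk][:,2]))
cs,hi=cv2.findContours(blk.astype(np.uint8),cv2.RETR_CCOMP,cv2.CHAIN_APPROX_NONE)
for cc,h in zip(cs,hi[0]):
    if h[3]>=0 and len(cc)>15:
        w=(onplane(f,cc.reshape(-1,2),.0203)-ee)@T; print("hole tool",rect(w[:,:2]))
bod=ok&(np.abs(q[...,0])<30)&(np.abs(q[...,1])<17)&(q[...,2]<-20)&(q[...,2]>-75)&(c<190)
B=q[bod]
for a in range(-75,-20,5):
    m=(B[:,2]>=a)&(B[:,2]<a+5)
    if m.sum()>30: print("relay toolz",a,m.sum(),np.round(np.percentile(B[m][:,:2],[1,99],axis=0),1).tolist())
m=largest(ok&(P[...,2]>.068)&(P[...,2]<.078)&(q[...,0]>40));print("pin_a tool",rect(q[m][:,:2]/1000))
E
python3 sock.py
```

```text
[0.5201 0.0122 0.082 ] 9.05
block x [-21.95206636  28.05133125] y [-24.25364159  24.11329311] [array([ 0.2, -0. ]), array([49.4, 56.6]), np.float64(89.9)] z 0.020058194371933402
hole tool [array([1.1, 0.2]), array([18.5, 23.1]), np.float64(90.0)]
relay toolz -75 561 [[-10.5, -15.0], [11.2, 17.0]]
relay toolz -70 257 [[-11.5, -15.2], [16.5, 16.9]]
relay toolz -65 3835 [[-20.9, -13.5], [18.7, 15.9]]
relay toolz -60 494 [[10.4, -15.0], [19.0, 16.5]]
relay toolz -55 433 [[10.7, -15.2], [19.0, 16.0]]
relay toolz -50 377 [[10.8, -15.1], [18.9, 15.8]]
relay toolz -45 347 [[10.7, -15.2], [19.0, 15.6]]
relay toolz -40 313 [[17.6, -12.9], [19.0, 15.4]]
relay toolz -35 239 [[17.7, -12.9], [18.9, 15.3]]
pin_a tool [array([70. ,  0.4]), array([16.2, 16.3]), np.float64(46.5)]
```

Call:
{"api": "jog_arm", "payload": {"motion": [0.0015,-0.0012,0.03,0,0,0,0.0015,-0.0012,0.055,0,0,0,0.0015,-0.0012,0.072,0,0,0,0.0015,-0.0012,0.072,0,0,0,0.0015,-0.0012,0.072,0,0,0]}}

```text
time_s: 9.72
ee_pos: [0.5217, 0.0142, 0.0108]
tool_rot: [3.106, 0.469, 0.002]
ft_force: [0.5, 0.1, -0.4]
gripper_width: 0.0296
grip_force: 39.8
```

```bash
python3 sock.py
```

```text
[0.5217 0.0142 0.0108] 9.725
block x [-4.49644346 26.03722261] y [-23.02591942  25.83020765] [array([10.3,  1.4]), array([49.7, 32.4]), np.float64(89.9)] z 0.02005681095825472
relay toolz -75 577 [[-10.9, -15.2], [11.2, 16.9]]
relay toolz -70 260 [[-11.4, -16.1], [14.1, 16.8]]
relay toolz -65 3861 [[-21.0, -13.6], [18.6, 15.9]]
relay toolz -60 503 [[10.4, -15.3], [19.0, 16.7]]
relay toolz -55 428 [[10.5, -15.3], [18.9, 15.8]]
relay toolz -50 395 [[10.6, -15.2], [19.0, 15.9]]
relay toolz -45 350 [[10.5, -15.5], [18.9, 15.9]]
relay toolz -40 318 [[17.6, -12.9], [18.9, 15.8]]
relay toolz -35 240 [[17.6, -13.0], [18.8, 15.7]]
pin_a tool [array([67.9,  1.6]), array([16.5, 16.5]), np.float64(75.0)]
```

The relay and socket agree within about 0.7 mm, so I'll nudge x by -0.6 mm and insert.

Call:
{"api": "jog_arm", "payload": {"motion": [-0.0006,0,0.002,0,0,0,-0.0006,0,0.006,0,0,0,-0.0006,0,0.009,0,0,0,-0.0006,0,0.012,0,0,0,-0.0006,0,0.015,0,0,0,-0.0006,0,0.015,0,0,0]}}

```text
time_s: 10.52
ee_pos: [0.5205, 0.0142, -0.0053]
tool_rot: [-3.106, -0.469, 0.001]
ft_force: [0.5, -0.7, -0.2]
gripper_width: 0.0291
grip_force: 39.8
```

Call:
{"api": "jog_arm", "payload": {"motion": [0,0,0.002,0,0,0,0,0,0.004,0,0,0,0,0,0.006,0,0,0,0,0,0.007,0,0,0,0,0,0.007,0,0,0]}}

```text
time_s: 11.15
ee_pos: [0.5208, 0.0142, -0.0097]
tool_rot: [3.106, 0.47, 0.001]
ft_force: [-11.6, 1.3, 28.3]
gripper_width: 0.0293
grip_force: 43.6
```

The contact comes at the expected home depth (reported z -0.0097, against -0.010 expected). I'll release and lift.

Call:
{"api": "jog_arm", "payload": {"motion": [0,0,-0.001,0,0,0,0,0,-0.001,0,0,0,0,0,-0.001,0,0,0], "fingers": 0.4}}

```text
time_s: 11.52
ee_pos: [0.5205, 0.0142, -0.0113]
tool_rot: [-3.106, -0.469, 0.001]
ft_force: [1.2, 1.0, -0.9]
gripper_width: 0.0512
grip_force: 0.0
```

Call:
{"api": "jog_arm", "payload": {"motion": [0,0,-0.03,0,0,0,0,0,-0.08,0,0,0,0,0,-0.12,0,0,0,0,0,-0.15,0,0,0,0,0,-0.15,0,0,0], "fingers": 0}}

```text
time_s: 12.15
ee_pos: [0.5217, 0.014, 0.1407]
tool_rot: [3.105, 0.469, 0.006]
ft_force: [0.2, 0.2, 0.0]
gripper_width: 0.0854
grip_force: 0.0
```

```bash
python3 - <<'E'
from m import *
s=r.state();T=R.from_rotvec(s["tool_rot"]).as_matrix();ee=s["ee_pos"];print(np.round(ee,4),s["time_s"],s["gripper_width"])
for n in ["wrist","side","scene"]:
    f=r.grab_frame(n);D,P=cloud(f);ok=f["z_map"]>0;c=f["color"].astype(int)
    m=largest(ok&(np.linalg.norm(P[...,:2]-[.5202,.0125],axis=-1)<.035)&(P[...,2]>.048)&(P[...,2]<.066))
    X=P[m];A=np.c_[X[:,:2]-X[:,:2].mean(0),np.ones(len(X))];k=np.linalg.lstsq(A,X[:,2],rcond=None)[0]
    print(n,m.sum(),rect(X[:,:2]),"z,slope",np.round(k,4))
    if n=="wrist":
        m=ok&(P[...,2]>.068)&(P[...,2]<.08)&(np.linalg.norm(P[...,:2]-[.5202,.0125],axis=-1)<.09)
        N,L,S,C=cv2.connectedComponentsWithStats(m.astype(np.uint8))
        for i in range(1,N):
            if S[i,4]>40: print("pin",S[i,4],rect(P[L==i][:,:2]))
    t=largest(ok&(np.linalg.norm(P[...,:2]-[.5202,.0125],axis=-1)<.12)&(np.abs(P[...,2]-.064)<.006)&(c.min(-1)>90)&(c.max(-1)<180)) if n!="wrist" else m
    m=ok&(np.linalg.norm(P[...,:2]-[.498,.300],axis=-1)<.14)&(P[...,2]>-.004)&(P[...,2]<.012)&(c.min(-1)>120)
    mm=largest(m);print("  cover?",mm.sum(),rect(P[mm][:,:2]),np.median(P[mm][:,2]))
    h=ok&(np.linalg.norm(P[...,:2]-[.498,.300],axis=-1)<.07)&(P[...,2]>.03)&(P[...,2]<.06)
    if h.sum()>10: print("  handle",h.sum(),rect(P[h][:,:2]),np.percentile(P[h][:,2],[50,95]))
E
```

```text
[0.5217 0.014  0.1407] 12.15 0.08539454063270432
wrist 1822 [array([520. ,  12.2]), array([40.2, 29.7]), np.float64(17.8)] z,slope [-0.0135 -0.0031  0.0542]
pin 471 [array([587. ,  32.3]), array([16.2, 16. ]), np.float64(17.4)]
pin 307 [array([453.5,  -8.5]), array([16.7, 16.5]), np.float64(7.9)]
  cover? 15124 [array([494.1, 273.9]), array([219.8,  69.9]), np.float64(1.1)] 0.002029377897014656
  handle 323 [array([496.1, 272.7]), array([10.1, 19.5]), np.float64(1.4)] [0.03709919 0.03898943]
side 181 [array([520.2,  12.9]), array([44.2, 31.5]), np.float64(16.5)] z,slope [0.0549 0.1347 0.0563]
  cover? 1627 [array([498.9, 339.3]), array([223.4, 200.9]), np.float64(0.9)] 0.006362143080981819
  handle 92 [array([495.2, 300. ]), array([12. , 71.2]), np.float64(1.3)] [0.04035711 0.04395606]
scene 108 [array([517.7,  11.7]), array([42. , 34.9]), np.float64(16.0)] z,slope [-0.0444  0.033   0.055 ]
  cover? 1542 [array([495.5, 338.8]), array([227.9, 201.8]), np.float64(0.2)] 0.003139998046824133
  handle 79 [array([495.2, 298.9]), array([16.3, 72.1]), np.float64(2.9)] [0.03809947 0.04199259]
```

The relay is home: its top is at 56 mm, level, and within 0.4 mm of the pins' midpoint. Next I'll hover over the cover handle and turn the tool to the cover's yaw.

Call:
{"api": "jog_arm", "payload": {"motion": [0.059,-0.2805,0,0,0,-1.2915,0.059,-0.2805,0,0,0,-1.2915,0.059,-0.2805,0,0,0,-1.2915,0.059,-0.2805,0,0,0,-1.2915,0.059,-0.2805,0,0,0,-1.2915,0.059,-0.2805,0,0,0,-1.2915,0.059,-0.2805,0,0,0,-1.2915,0.059,-0.2805,0,0,0,-1.2915,0.059,-0.2805,0,0,0,-1.2915,0.059,-0.2805,0,0,0,-1.2915]}}

```text
time_s: 13.55
ee_pos: [0.4941, 0.2995, 0.1387]
tool_rot: [-2.201, -2.242, 0.001]
ft_force: [0.7, -0.1, -0.4]
gripper_width: 0.0853
grip_force: 0.0
```

```bash
python3 - <<'E'
from m import *
s=r.state();T=R.from_rotvec(s["tool_rot"]).as_matrix();ee=s["ee_pos"];print(np.round(ee,4),np.round(T,3).tolist(),s["time_s"])
f=r.grab_frame("wrist");save(f,"cov");D,P=cloud(f);ok=f["z_map"]>0;c=f["color"].astype(int);q=(P-ee)@T*1000
h=largest(ok&(P[...,2]>.031)&(P[...,2]<.048)&(np.linalg.norm(P[...,:2]-[.4955,.2995],axis=-1)<.06))
print("handle",h.sum(),rect(P[h][:,:2]),"tool",rect(q[h][:,:2]/1000),np.median(P[h][:,2]))
top=h&(P[...,2]>.0365);print("top",top.sum(),rect(q[top][:,:2]/1000))
hsv=cv2.cvtColor(f["color"],cv2.COLOR_RGB2HSV)
p=largest(ok&(P[...,2]<.012)&(np.linalg.norm(P[...,:2]-[.4955,.2995],axis=-1)<.14)&(hsv[...,1]<60)&(hsv[...,2]>90))
print("pale",p.sum(),rect(P[p][:,:2]),"tool",rect(q[p][:,:2]/1000))
E
```

```text
[0.4941 0.2995 0.1387] [[-0.018, 1.0, -0.0], [1.0, 0.018, -0.0], [-0.0, -0.0, -1.0]] 13.55
handle 1028 [array([495.9, 300.7]), array([ 9.9, 71.8]), np.float64(0.9)] tool [array([1.3, 1.8]), array([71.8,  9.9]), np.float64(0.2)] 0.0380890539913889
top 997 [array([1.1, 1.8]), array([71.4,  9.9]), np.float64(0.2)]
pale 35814 [array([496.8, 339.4]), array([223.4, 200.2]), np.float64(1.1)] tool [array([39.9,  3.5]), array([223.4, 200.2]), np.float64(90.0)]
```

View pics/cov.png

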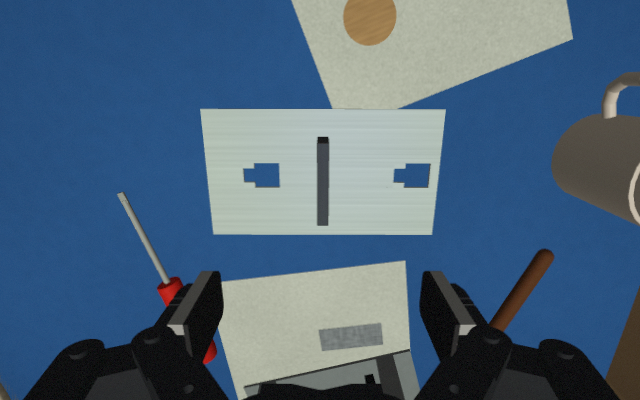

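The cover is seen with the handle at (323,182) and keyholes at (265,175) and (415,175), slots towards world -x as needed. I'll descend, grip the bar and lift.

Call:
{"api": "jog_arm", "payload": {"motion": [0.001,0.0005,0.05,0,0,0,0.001,0.0005,0.1,0,0,0,0.001,0.0005,0.14,0,0,0,0.001,0.0005,0.16,0,0,0,0.001,0.0005,0.16,0,0,0,0.001,0.0005,0.16,0,0,0]}}

```text
time_s: 14.35
ee_pos: [0.4953, 0.3008, -0.0199]
tool_rot: [2.198, 2.243, 0.002]
ft_force: [0.1, 0.4, 1.2]
gripper_width: 0.0855
grip_force: 0.0
```

Call:
{"api": "jog_arm", "payload": {"motion": [0,0,0,0,0,0,0,0,0,0,0,0,0,0,0,0,0,0,0,0,0,0,0,0,0,0,0,0,0,0,0,0,0,0,0,0], "fingers": 1, "force": 90}}

```text
time_s: 15.1
ee_pos: [0.4948, 0.3007, -0.0207]
tool_rot: [2.199, 2.244, 0.001]
ft_force: [-2.4, 0.1, 4.9]
gripper_width: 0.0082
grip_force: 88.6
```

Call:
{"api": "jog_arm", "payload": {"motion": [0,0,-0.02,0,0,0,0,0,-0.06,0,0,0,0,0,-0.1,0,0,0,0,0,-0.125,0,0,0,0,0,-0.125,0,0,0]}}

```text
time_s: 15.72
ee_pos: [0.4952, 0.3008, 0.1049]
tool_rot: [2.198, 2.243, 0.004]
ft_force: [-0.1, 0.4, -2.9]
gripper_width: 0.0087
grip_force: 88.3
```

Call:
{"api": "jog_arm", "payload": {"motion": [-0.02,0,0,0,0,0,-0.06,0,0,0,0,-0.05,-0.105,0,0,0,0,-0.1,-0.15,0.001,0,0,0,-0.15,-0.195,0.001,0,0,0,-0.2,-0.24,0.002,0,0,0,-0.25,-0.275,0.002,0,0,0,-0.278,-0.294,0.002,0,0,0,-0.278,-0.294,0.002,0,0,0,-0.278,-0.294,0.002,0,0,0,-0.278,-0.294,0.002,0,0,0,-0.278]}}

```text
time_s: 17.1
ee_pos: [0.5023, 0.0073, 0.1036]
tool_rot: [-1.865, -2.527, 0.0]
ft_force: [0.7, 0.7, -2.6]
gripper_width: 0.0077
grip_force: 88.3
```

```bash
cat > cov.py <<'E'
from m import *
import sys
s=r.state();T=R.from_rotvec(s["tool_rot"]).as_matrix();ee=s["ee_pos"];print(np.round(ee,4),"tool y yaw",np.degrees(np.arctan2(T[1,1],T[0,1])),s["time_s"])
zc=ee[2]+.039+.004-.0185+.0  # rough plate top
for n in sys.argv[1:]:
    f=r.grab_frame(n);save(f,"c_"+n);D,P=cloud(f);ok=f["z_map"]>0;q=(P-ee)@T*1000
    near=np.linalg.norm(P[...,:2]-ee[:2],axis=-1)<.145
    hsv=cv2.cvtColor(f["color"],cv2.COLOR_RGB2HSV)
    p=largest(ok&near&(np.abs(P[...,2]-zc)<.015)&(hsv[...,1]<70))
    X=P[p];A=np.c_[X[:,:2]-X[:,:2].mean(0),np.ones(len(X))];k=np.linalg.lstsq(A,X[:,2],rcond=None)[0]
    print(n,"plate",p.sum(),rect(X[:,:2]),"z,slope",np.round(k,4))
    cs,hi=cv2.findContours(p.astype(np.uint8),cv2.RETR_CCOMP,cv2.CHAIN_APPROX_NONE)
    for cc,h in zip(cs,hi[0]):
        if h[3]>=0 and cv2.contourArea(cc)>60: 
            w=onplane(f,cc.reshape(-1,2),k[2]);print("  hole",rect(w[:,:2]),"px",cc.reshape(-1,2).mean(0).round())
    h=largest(ok&near&(P[...,2]>zc+.02)&(P[...,2]<zc+.045)&(np.linalg.norm(P[...,:2]-ee[:2],axis=-1)<.045));print("  handle",h.sum(),rect(P[h][:,:2]))
E
python3 cov.py wrist side scene
```

```text
[0.5023 0.0073 0.1036] tool y yaw 17.153344502441396 17.1
wrist plate 72600 [array([502.3,   7.3]), array([217.5, 120.5]), np.float64(17.2)] z,slope [-1.600e-03  1.000e-04  1.265e-01]
  hole [array([580.,  32.]), array([32.3, 22.4]), np.float64(17.1)] px [486. 254.]
  hole [array([448.2,  -8.5]), array([33.3, 21.8]), np.float64(17.3)] px [211. 255.]
  handle 5881 [array([503.5,   8.3]), array([33.5, 71.4]), np.float64(34.8)]
side plate 2174 [array([503.6,   8.8]), array([220.5, 122.2]), np.float64(16.3)] z,slope [0.0003 0.0033 0.1309]
  handle 249 [array([501. ,   7.2]), array([36.4, 71.1]), np.float64(35.0)]
scene plate 1506 [array([502.1,   6. ]), array([219. , 124.2]), np.float64(17.7)] z,slope [-0.0017 -0.0014  0.1285]
  handle 122 [array([505.4,   5.6]), array([68.9, 33.7]), np.float64(83.9)]
```

View pics/c_wrist.png

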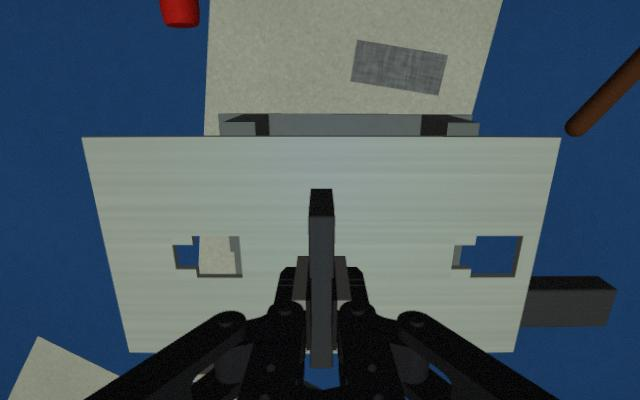

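The plate is level and held by the bar at (321,270), with keyholes at (211,255) and (486,254), within about 1 mm of target. I'll lower it to just above the pins and check the holes against the pin heads numerically.

Call:
{"api": "jog_arm", "payload": {"motion": [-0.0007,0,0.015,0,0,0,-0.0007,0,0.03,0,0,0,-0.0007,0,0.043,0,0,0,-0.0007,0,0.043,0,0,0,-0.0007,0,0.043,0,0,0]}}

```text
time_s: 17.88
ee_pos: [0.5032, 0.006, 0.0612]
tool_rot: [1.866, 2.527, 0.0]
ft_force: [0.5, 0.5, -3.0]
gripper_width: 0.008
grip_force: 88.2
```

```bash
cat > pin.py <<'E'
from m import *
s=r.state();T=R.from_rotvec(s["tool_rot"]).as_matrix();ee=s["ee_pos"]
f=r.grab_frame("wrist");D,P=cloud(f);ok=f["z_map"]>0;q=(P-ee)@T*1000
# pins & holes as seen: inside-hole regions relative to plate
hsv=cv2.cvtColor(f["color"],cv2.COLOR_RGB2HSV)
near=np.linalg.norm(P[...,:2]-ee[:2],axis=-1)<.14
zt=ee[2]+.023
p=largest(ok&near&(np.abs(P[...,2]-zt)<.007)&(hsv[...,1]<70))
X=P[p];k=np.median(X[:,2]);print("plate",rect(q[p][:,:2]/1000),"z",k)
cs,hi=cv2.findContours(p.astype(np.uint8),cv2.RETR_CCOMP,cv2.CHAIN_APPROX_NONE)
for cc,h in zip(cs,hi[0]):
    if h[3]>=0 and cv2.contourArea(cc)>150:
        w=(onplane(f,cc.reshape(-1,2),k)-ee)@T*1000;print("hole tool x",w[:,0].min().round(1),w[:,0].max().round(1),"y",w[:,1].min().round(1),w[:,1].max().round(1))
        M=np.zeros(p.shape,np.uint8);cv2.drawContours(M,[cc],-1,1,-1);m=(M>0)&~p&ok
        for lo,hi_ in [(.066,.071),(.071,.0785),(.0585,.0655)]:
            g=m&(P[...,2]>lo)&(P[...,2]<hi_)
            if g.sum()>20: print("   in-hole z",lo,g.sum(),"x",np.percentile(q[g][:,0],[1,99]).round(1),"y",np.percentile(q[g][:,1],[1,99]).round(1),np.median(P[g][:,2]).round(4))
E
python3 cov.py wrist side scene; python3 pin.py
```

```text
[0.5032 0.006  0.0612] tool y yaw 17.10129410052576 17.875
wrist plate 73709 [array([503.1,   5.7]), array([217.6, 121.2]), np.float64(17.0)] z,slope [-0.0005  0.0023  0.0839]
  hole [array([581. ,  30.8]), array([32.4, 21.9]), np.float64(17.0)] px [487. 256.]
  hole [array([449. ,  -9.8]), array([33.5, 22. ]), np.float64(15.6)] px [211. 257.]
  handle 5873 [array([501.4,   6.3]), array([71.2, 33.6]), np.float64(88.7)]
side plate 2212 [array([504.2,   8.9]), array([220.6, 124.4]), np.float64(17.1)] z,slope [0.0024 0.0013 0.0884]
  handle 239 [array([501.3,   6. ]), array([35.6, 70.8]), np.float64(40.3)]
scene plate 1504 [array([501.7,   4.4]), array([220.3, 123.5]), np.float64(17.2)] z,slope [ 0.0011 -0.0018  0.086 ]
  handle 107 [array([507.6,   3.1]), array([68.9, 28.2]), np.float64(88.0)]
plate [array([-0. , -0.1]), array([121.1, 217.8]), np.float64(0.2)] z 0.0842392519101223
hole tool x -10.2 11.8 y 65.4 97.8
   in-hole z 0.066 44 x [-7.4  3.7] y [80.1 96.2] 0.0705
   in-hole z 0.071 450 x [-6.5  6.1] y [81.  95.1] 0.0724
   in-hole z 0.0585 638 x [-22.   -4.7] y [77.6 97.4] 0.0622
hole tool x -10.5 11.9 y -73.0 -39.8
   in-hole z 0.066 66 x [-7.5  5.3] y [-59.8 -44. ] 0.0706
   in-hole z 0.071 498 x [-6.3  6.2] y [-59.3 -44.3] 0.0723
   in-hole z 0.0585 522 x [-22.6  -8.3] y [-61.9 -46. ] 0.0622
```

The pins sit at (0, 88.0) and (0, -51.8) in the tool frame, against openings at (0.4, 87.9) and (0.4, -52.1). They line up, so I'll lower.

Call:
{"api": "jog_arm", "payload": {"motion": [0,0,0.004,0,0,0,0,0,0.008,0,0,0,0,0,0.012,0,0,0,0,0,0.015,0,0,0,0,0,0.017,0,0,0,0,0,0.0175,0,0,0,0,0,0.0175,0,0,0]}}

```text
time_s: 18.95
ee_pos: [0.5029, 0.0061, 0.0436]
tool_rot: [1.866, 2.527, 0.0]
ft_force: [-0.2, -0.8, -2.5]
gripper_width: 0.0082
grip_force: 88.3
```

```bash
python3 cov.py wrist
```

```text
[0.5029 0.0061 0.0436] tool y yaw 17.105591308197873 18.95
wrist plate 76415 [array([502.8,   6.4]), array([217.7, 121.9]), np.float64(17.1)] z,slope [ 0.0009 -0.0026  0.0663]
  hole [array([568.7,  27.1]), array([ 7.3, 12.3]), np.float64(16.9)] px [459. 255.]
  hole [array([439.3, -12.6]), array([13.2, 21.8]), np.float64(17.1)] px [191. 255.]
  handle 5878 [array([503.9,   7.2]), array([33.6, 71.2]), np.float64(34.5)]
```

Call:
{"api": "jog_arm", "payload": {"motion": [0,0,0.0005,0,0,0,0,0,0.001,0,0,0,0,0,0.001,0,0,0]}}

```text
time_s: 19.38
ee_pos: [0.503, 0.006, 0.0433]
tool_rot: [1.866, 2.527, 0.0]
ft_force: [-3.2, 0.4, 6.6]
gripper_width: 0.0078
grip_force: 89.6
```

Call:
{"api": "jog_arm", "payload": {"motion": [0,0,-0.001,0,0,0,0,0,-0.001,0,0,0,0,0,-0.001,0,0,0,0,0,-0.001,0,0,0,0,0,-0.001,0,0,0], "fingers": 0.5}}

```text
time_s: 20.0
ee_pos: [0.5029, 0.006, 0.0435]
tool_rot: [-1.866, -2.527, 0.0]
ft_force: [-0.4, -0.0, 0.3]
gripper_width: 0.043
grip_force: 0.0
```

```bash
python3 cov.py wrist side scene
```

```text
[0.5029 0.006  0.0435] tool y yaw 17.101923211628904 20.0
wrist plate 75700 [array([502.7,   6.2]), array([218. , 122.3]), np.float64(17.0)] z,slope [ 0.0006 -0.0025  0.0662]
  hole [array([568.9,  26.9]), array([ 7.4, 11.8]), np.float64(16.9)] px [459. 256.]
  hole [array([439.3, -12.6]), array([13. , 21.8]), np.float64(17.1)] px [191. 255.]
  handle 4063 [array([503.2,   5.8]), array([10. , 73.4]), np.float64(17.1)]
side plate 2288 [array([503.6,   9.1]), array([220.2, 124.5]), np.float64(16.9)] z,slope [-0.0026  0.0119  0.0702]
  handle 277 [array([502.6,   5.1]), array([56.3, 57.4]), np.float64(62.1)]
scene plate 1486 [array([502.2,   4.5]), array([219.2, 124.2]), np.float64(17.0)] z,slope [-0.0035  0.0035  0.068 ]
  handle 152 [array([506.4,   1.7]), array([54.2, 55.2]), np.float64(64.5)]
```

The cover is down flat and let go. I'll regrip lightly and slide it 18 mm along +x.

Call:
{"api": "jog_arm", "payload": {"motion": [0,0,0,0,0,0,0,0,0,0,0,0,0,0,0,0,0,0,0,0,0,0,0,0], "fingers": 1, "force": 20}}

```text
time_s: 20.65
ee_pos: [0.503, 0.0061, 0.0435]
tool_rot: [1.866, 2.527, 0.0]
ft_force: [0.7, 0.0, 1.3]
gripper_width: 0.0096
grip_force: 22.2
```

Call:
{"api": "jog_arm", "payload": {"motion": [0,0.003,0,0,0,0,0,0.006,0,0,0,0,0,0.009,0,0,0,0,0,0.012,0,0,0,0,0,0.015,0,0,0,0,0,0.0175,0,0,0,0,0,0.0185,0,0,0,0,0.0185,0,0,0,0]}}

```text
schema error: expected a multiple of 6 numbers
```

```bash
python3 cov.py wrist side scene
```

```text
[0.503  0.0061 0.0435] tool y yaw 17.10356845805284 20.65
wrist plate 75814 [array([502.7,   5.8]), array([217.9, 123. ]), np.float64(17.1)] z,slope [ 0.0005 -0.0025  0.0662]
  hole [array([568.8,  27.1]), array([ 7.5, 12.3]), np.float64(17.0)] px [459. 255.]
  hole [array([439.3, -12.7]), array([13.1, 21.8]), np.float64(17.1)] px [191. 255.]
  handle 6144 [array([504.1,   7.2]), array([34.7, 70.9]), np.float64(35.9)]
side plate 2359 [array([504.4,   8.4]), array([220.8, 123. ]), np.float64(16.9)] z,slope [-0.0025  0.0137  0.0702]
  handle 229 [array([500.8,   4.4]), array([34.8, 69.7]), np.float64(39.6)]
scene plate 1544 [array([500.6,   4.9]), array([222.1, 124.8]), np.float64(17.8)] z,slope [-0.0042  0.0063  0.0679]
  handle 106 [array([511. ,  -6.2]), array([38.8, 41.4]), np.float64(48.0)]
```

Call:
{"api": "jog_arm", "payload": {"motion": [0,0.003,0,0,0,0,0,0.006,0,0,0,0,0,0.009,0,0,0,0,0,0.012,0,0,0,0,0,0.015,0,0,0,0,0,0.0175,0,0,0,0,0,0.0185,0,0,0,0,0,0.0185,0,0,0,0]}}

```text
time_s: 21.8
ee_pos: [0.5208, 0.0116, 0.0435]
tool_rot: [1.866, 2.527, 0.0]
ft_force: [-3.8, -1.6, 4.5]
gripper_width: 0.0096
grip_force: 22.8
```

```bash
python3 cov.py wrist side scene
```

```text
[0.5208 0.0116 0.0435] tool y yaw 17.10777209851547 21.8
wrist plate 74084 [array([520.5,  12. ]), array([217.7, 122.3]), np.float64(17.3)] z,slope [ 0.0016 -0.003   0.0662]
  hole [array([604.1,  38. ]), array([20.7, 21.9]), np.float64(17.0)] px [495. 254.]
  hole [array([474.6,  -2. ]), array([17. , 22.4]), np.float64(17.2)] px [226. 254.]
  handle 6146 [array([521.7,  12.8]), array([34.7, 70.8]), np.float64(36.0)]
side plate 2226 [array([521.6,  13.4]), array([221.1, 123.8]), np.float64(17.5)] z,slope [-0.0026  0.016   0.0702]
  handle 219 [array([515.7,   9.5]), array([30.3, 71.8]), np.float64(29.3)]
scene plate 1586 [array([519.3,  10.3]), array([219. , 125.5]), np.float64(17.0)] z,slope [-0.0045  0.0043  0.0679]
  handle 99 [array([531.8,  -4.3]), array([36.2, 33.4]), np.float64(41.4)]
```

The cover reads home: plate centre (520.5,12.0) against seat (520.2,12.1). I'll release, rise and measure the isolator.

Call:
{"api": "jog_arm", "payload": {"motion": [0,0,0,0,0,0,0,0,0,0,0,0,0,0,0,0,0,0,0,0,0,0,0,0], "fingers": 0.4}}

```text
time_s: 22.45
ee_pos: [0.5206, 0.0115, 0.0434]
tool_rot: [1.867, 2.527, 0.0]
ft_force: [-0.9, 0.4, -0.8]
gripper_width: 0.0514
grip_force: 0.0
```

Call:
{"api": "jog_arm", "payload": {"motion": [0,0,-0.03,0,0,0,0,0,-0.08,0,0,0,0,0,-0.12,0,0,0,0,0,-0.13,0,0,0]}}

```text
time_s: 22.95
ee_pos: [0.5215, 0.0113, 0.1759]
tool_rot: [1.864, 2.524, 0.003]
ft_force: [0.2, 0.0, -0.6]
gripper_width: 0.0509
grip_force: 0.0
```

```bash
cat > iso.py <<'E'
from m import *
for n in ["side","scene"]:
    f=r.grab_frame(n);D,P=cloud(f);ok=f["z_map"]>0
    near=ok&(np.linalg.norm(P[...,:2]-[.6,-.34],axis=-1)<.075)
    b=near&(P[...,2]>.019)&(P[...,2]<.031)&(f["color"].astype(int).sum(-1)>180);print(n,"base",b.sum(),rect(P[b][:,:2]),np.median(P[b][:,2]))
    m=near&(P[...,2]>.08);X=P[m]
    if m.sum()<15: continue
    A=np.c_[2*X,np.ones(len(X))];k=np.linalg.lstsq(A,(X**2).sum(1),rcond=None)[0];print("ball fit",k[:3].round(4),np.sqrt(k[3]+(k[:3]**2).sum()).round(4),"cent px",np.argwhere(m).mean(0).round(1),"topmax",X[:,2].max().round(4),rect(X[:,:2]))
    c=np.argwhere(m).mean(0)[::-1];print("  ray z.092",onplane(f,[c],.092)[0].round(4))
E
python3 cov.py wrist; python3 iso.py
```

```text
[0.5215 0.0113 0.1759] tool y yaw 17.10537302556322 22.95
side base 505 [array([ 608.5, -337.9]), array([71.9, 50.7]), np.float64(9.8)] 0.027540447168732052
ball fit [ 0.576  -0.3436  0.0968] 0.0125 cent px [266.3 440.8] topmax 0.1102 [array([ 572.6, -346. ]), array([18.8, 25.3]), np.float64(36.5)]
  ray z.092 [ 0.5813 -0.3404  0.092 ]
scene base 289 [array([ 610.3, -339.1]), array([74.4, 50.4]), np.float64(10.5)] 0.0246766893972451
ball fit [ 0.5788 -0.3443  0.0948] 0.0124 cent px [235.2 208.5] topmax 0.1096 [array([ 580.6, -344.7]), array([23.7, 22.5]), np.float64(37.5)]
  ray z.092 [ 0.5752 -0.3442  0.092 ]Traceback (most recent call last):
  File "cov.py", line 9, in <module>
    p=largest(ok&near&(np.abs(P[...,2]-zc)<.015)&(hsv[...,1]<70))
  File "m.py", line 4, in largest
    n,L,S,C=cv2.connectedComponentsWithStats(m.astype(np.uint8)); return L==1+S[1:,4].argmax()
                                                                              ~~~~~~~~~~~~~~^^
ValueError: attempt to get argmax of an empty sequence
```

The isolator base is at (609.5,-338.5) with yaw about 10°, and the ball is near (577.5,-344). I'll shut the fingers and go down on the lever's -x side.

Call:
{"api": "jog_arm", "payload": {"motion": [-0.05,-0.013,0,0,0,0.02,-0.105,-0.028,0,0,0,0.124,-0.16,-0.043,0,0,0,0.124,-0.215,-0.058,0,0,0,0.124,-0.27,-0.073,0,0,0,0.124,-0.32,-0.086,0,0,0,0.124,-0.351,-0.094,0,0,0,0.124,-0.351,-0.094,0,0,0,0.124,-0.351,-0.094,0.05,0,0,0.124,-0.351,-0.094,0.1,0,0,0.124,-0.351,-0.094,0.134,0,0,0.124,-0.351,-0.094,0.134,0,0,0.124,-0.351,-0.094,0.134,0,0,0.124], "fingers": 1}}

```text
time_s: 24.72
ee_pos: [0.5346, -0.3516, 0.0409]
tool_rot: [2.018, 2.406, -0.0]
ft_force: [-0.8, 0.3, 1.3]
gripper_width: 0.0001
grip_force: 0.0
```

```bash
python3 - <<'E'
from m import *
s=r.state();ee=s["ee_pos"];print(ee.round(4),s["ft_force"].round(1))
for n in ["side","scene"]:
    f=r.grab_frame(n);D,P=cloud(f);ok=f["z_map"]>0
    m=ok&(np.linalg.norm(P[...,:2]-ee[:2],axis=-1)<.03)&(P[...,2]>.05)
    print(n,np.percentile(P[m][:,2],[0,1]),rect(P[m&(P[...,2]<.11)][:,:2]))
    m=ok&(np.linalg.norm(P[...,:2]-[.5206,.012],axis=-1)<.14)&(P[...,2]>.062)&(P[...,2]<.074);print("cover",rect(P[largest(m)][:,:2]),np.median(P[m][:,2]))
E
python3 iso.py
```

```text
[ 0.5346 -0.3516  0.0409] [-0.8  0.3  1.3]
side [0.07952618 0.0855986 ] [array([ 541. , -353.6]), array([21.8, 43.5]), np.float64(82.2)]
cover [array([521.3,  12.8]), array([220.6, 122.7]), np.float64(17.1)] 0.07040294167141614
scene [0.08018183 0.08591242] [array([ 541.8, -354.1]), array([24.9, 17.5]), np.float64(74.7)]
cover [array([518.7,   9.6]), array([222.3, 125.9]), np.float64(17.4)] 0.06798089457127654
side base 480 [array([ 609.1, -337.4]), array([73. , 50.8]), np.float64(11.1)] 0.027447218656235117
ball fit [ 0.5395 -0.2413  0.2409] 0.1642 cent px [176.  446.3] topmax 0.4007 [array([ 550.8, -340.2]), array([80.2, 78.4]), np.float64(46.3)]
  ray z.092 [ 0.9091 -0.1125  0.092 ]
scene base 284 [array([ 611.5, -338.4]), array([73.3, 50.6]), np.float64(10.5)] 0.024879826904000868
ball fit [ 0.5253 -0.2985  0.258 ] 0.1138 cent px [173.3 195. ] topmax 0.4005 [array([ 555.8, -335.9]), array([90.1, 83.8]), np.float64(42.5)]
  ray z.092 [ 0.2907 -0.3043  0.092 ]
```

Call:
{"api": "jog_arm", "payload": {"motion": [0,0.02,0,0,0,0,0,0.032,0,0,0,0,0,0.044,0,0,0,0,0,0.056,0,0,0,0,0,0.066,0,0,0,0,0,0.074,0,0,0,0,0,0.08,0,0,0,0,0,0.084,0,0,0,0,0,0.084,0,0,0,0]}}

```text
time_s: 26.05
ee_pos: [0.6169, -0.337, 0.0395]
tool_rot: [2.019, 2.406, 0.0]
ft_force: [0.0, -0.1, -0.3]
gripper_width: -0.0003
grip_force: 0.0
```

Call:
{"api": "jog_arm", "payload": {"motion": [0,0.002,0,0,0,0,0,0.004,0,0,0,0,0,0.004,0,0,0,0]}}

```text
time_s: 26.42
ee_pos: [0.6207, -0.3364, 0.0395]
tool_rot: [2.019, 2.406, 0.0]
ft_force: [-0.3, -0.1, -1.0]
gripper_width: -0.0001
grip_force: 0.1
```

Call:
{"api": "jog_arm", "payload": {"motion": [0,-0.03,0,0,0,0,0,-0.06,-0.02,0,0,0,0,-0.1,-0.08,0,0,0,0,-0.14,-0.13,0,0,0,0,-0.14,-0.13,0,0,0]}}

```text
time_s: 27.05
ee_pos: [0.4822, -0.3622, 0.1738]
tool_rot: [2.017, 2.4, -0.002]
ft_force: [0.3, -0.8, -0.4]
gripper_width: -0.0
grip_force: 0.0
```

```bash
sed -i 's/near&(P\[...,2\]>.08)/near\&(P[...,2]>.08)\&(P[...,2]<.125)/; s/\[.6,-.34\]/[.62,-.34]/' iso.py; python3 iso.py; python3 - <<'E'
from m import *
for n in ["side","scene"]:
    f=r.grab_frame(n);D,P=cloud(f);ok=f["z_map"]>0
    m=ok&(np.linalg.norm(P[...,:2]-[.5206,.012],axis=-1)<.14)&(P[...,2]>.062)&(P[...,2]<.074);print("cover",rect(P[largest(m)][:,:2]),np.median(P[m][:,2]))
E
```

```text
side base 512 [array([ 610.8, -337.5]), array([74.8, 50.3]), np.float64(10.1)] 0.027518819680792395
ball fit [ 0.6466 -0.3303  0.0933] 0.0135 cent px [250.3 457.1] topmax 0.1081 [array([ 643.2, -333.7]), array([20.5, 25.6]), np.float64(45.4)]
  ray z.092 [ 0.6477 -0.3298  0.092 ]
scene base 271 [array([ 610.8, -339.1]), array([71.9, 50. ]), np.float64(11.2)] 0.024654480435270854
ball fit [ 0.6481 -0.3316  0.0943] 0.0116 cent px [251.3 221.3] topmax 0.1083 [array([ 651.1, -331.7]), array([24.5, 19.2]), np.float64(85.2)]
  ray z.092 [ 0.6463 -0.3313  0.092 ]
cover [array([521.7,  13.6]), array([220.4, 123.6]), np.float64(16.9)] 0.0704518543132795
cover [array([518.1,  10.5]), array([221.9, 125. ]), np.float64(17.0)] 0.06795528706876186
```

The ball is now about 38 mm past the hinge, so the lever is fully over, and the cover is still home. I'll hand it in.

```bash
python3 -c "
from rig import r
print(r.finish_job())"
```

```text
the job is handed in; nothing more can be done
None
```

I handed in the job at about 27 s with the relay plugged in, the cover locked home and the isolator fully on, all confirmed by camera; the hand-in returned no verdict. The reported tool z was about 39 mm lower than the real fingertips, so my first two grasp attempts closed in the air above the relay, touching nothing, and I corrected for the offset from then on.

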